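# Clamp the biscuit packet in the stamping jig

## Robot

A 7-joint arm with a two-finger parallel gripper is mounted at the origin on a cart in front of the work surface, level with it; the furniture and walls round the work are solid. World frame = base frame: x ahead of the robot, y to its left, z up, the work surface at z = 0. Lengths are in mm, angles in rad, forces in N, time in s.
With the tool pointing down it reaches from about 400 to 850 mm from the base axis. Payload 4.5 kg.
Tool frame: the origin (TCP) lies on the centre line of the jaws, within the pads' length; the fingertips stand 25 mm ahead of it and the grasp point (between the pads) lies 6 mm ahead of it; z points along the fingers, y is the direction in which the jaws open and shut (so a half turn about z gives the same grasp; the last joint's range is limited). The gripper opens to 85 mm and grips with 20 to 120 N. Pads are 22 mm wide; open, the fingers measure 114 mm over their backs; the gripper's body (76 mm by 85 mm) begins 54 mm behind the grasp point. The pads swing forward as they close: fully open they stand 13 mm farther back than shut.
Start: joints at [-1.076, 0.689, -0.195, 1.565, 0.157, 0.902, -0.215], TCP at [277.9, 559.842, 256.317] pointing down, gripper open.
Joint ranges: [-3.01, 3.01], [-0.46, 2.08], [-1.47, 1.51], [0.13, 2.56], [-1, 4.14], [0.04, 2.09], [-2.66, 2.66]. Speed limits (rad/s): [2.57, 2.57, 3.14, 3.14, 3.14, 3.14, 3.14].

## Interface

Orientations are given as a unit quaternion [x, y, z, w].
In Python, from workcell import env, capture, calibration gives the robot as it stands.
- The arm moves only by the tool jog_arm, never from a script. Its argument "commands" is a list of rows, each a list of 5 numbers: the shift along the tool's x, y, z in m, then the turn about the tool's z in degrees, then the gripper's target within -1 to 1 (shut at 1, half-way at 0, fully open at -1). A call has 1 to 12 rows; each row is the pose to reach, as a shift and turn from the pose commanded when the call began, along the tool's axes at that moment; what a row does not reach only later rows make up. A row lasts 1/10 s, in which the tool goes at most 50 mm and 8.59 degrees, less where a joint would pass 70% of its speed; a pose out of reach is approached as far as the arm can. A call with a gripper value outside its range is refused whole. The fingers move at their own pace and stop on an object; the grip force is fixed at half the most. Time passes only in rows, so rows that repeat a pose let the fingers close. It gives the time, the measured TCP pose, the force and the opening at its end, in the units of the state.
- env.state(): the state, without advancing time (a new reading comes with each control period).
- capture(name): name is "scene" or "top"; returns the picture (420x560x3 uint8, red, green, blue); there is no depth.
- calibration(name): a dict with "fovy" (degrees; the focal length in pixels is half the picture's height over the tangent of half this angle, whatever the lens; pixels are square), "cx", "cy" (the principal point, pixels), "k1" (the pictures are not rectified: a ray, as slopes to the right and down, at radius r is drawn at 1 + k1 r^2 times it, then the intrinsics apply), "extrinsics" (4x4, takes a point from camera to world coordinates). Camera axes: x right, y up, looking along -z (the intrinsics and any distortion apply to the point x, -y, -z); pixel columns grow to the right and rows downward; lengths in mm; the calibration is good to about 2 mm. A picture is of the moment at which its call begins. calibration takes no time and is no camera call.
- env.job_done(): hands the job in, once; it reports no verdict.
The state is a dict: "clock": time; "qpos": joint angles; "qd": joint speeds; "joint_torque": joint torques, N m; "tool_pos": TCP position; "eef_rot": TCP orientation; "wrist_force": force on the tool from outside, world axes, zero at the start; "wrist_torque": the same for the moment, N m; "width": opening from 0.0 (shut) to 1.0 (fully open).
Only numpy, scipy, OpenCV 4.12 (cv2) and the standard library are available. Lean on these libraries where they do the work, as an engineer would, in place of code of your own. Each camera call takes 0.05 s, during which the arm holds its last target.

## Task

Get the biscuit packet ready for date stamping: with the closed fingertips push the jig's black knob along the long leg of its L-shaped slot, so that the pusher drives the packet up against the end stop, then round the corner and push it fully home at the end of the short leg. Only push the knob, gently and without gripping it; do not touch or lift the packet, and leave the stamp, ink pad and pen where they are.

Things in the scene. Friction and masses are not known exactly. Their poses are not given: they have to be found in the camera images.
- packet_jig: Fixed jig: white base 223 x 257 mm, top at z = 12 mm, origin at table height. Its x is the way the pusher travels, roughly away from the robot; y to the left of that, z up. Left part (y -20 to +125 mm): open channel for the packet, guides up to 28 mm high, end stop 34 mm high, its face at x = +95 mm. Nothing on the jig but the knob stands higher than 44 mm.
- slot_corner (a point): Corner of the 13 mm wide L-shaped slot (on its centre lines) at the top of the flat aluminium gate plate, 42 mm above the table, on the jig's right: plate x -75 to +75, y -112 to -27 mm in the jig's frame, corner at (+40, -50). The long leg comes to it from 90 mm nearer in the jig's -x.
- slot_end (a point): Where the knob's centre line stands at the end of the short leg, at the plate's top: 36 mm from the corner in the jig's -y (to the right).
- knob_mid (a point): Centre of the black upright cylindrical knob, 22 mm diameter, that stands on the pin in the slot: 69 mm above the table. The knob reaches from 48 to 88 mm above the table; its lower 6 mm and top 4 mm taper. It slides only, it can neither turn nor lift. The point moves with the knob.
- pusher (a joint): Travel of pusher and knob along the long leg, m: 0 at the near end of the slot, 0.090 (up to 0.091) at the corner, the way of the jig's +x. Needs about 3 N with the packet, no spring: it stays where it is left.
- knob (a joint): Travel of the knob along the short leg, m: 0 in the long leg, 0.036 at the end of the short leg, the way of the jig's -y. It can move (more than 1.5 mm) only with the pusher within about 1.5 mm of 0.090. Needs about 1.5 N, no spring.
- packet: Loose clear packet with two biscuits, 88 mm along its x by 135 mm along its y, 13 mm thick, origin at the centre of its underside. It lies flat in the channel ahead of the pusher bar, its x about along the jig's x.
- packet_mid (a point): Centre of the packet, half-way up (6.5 mm above its underside). With the packet against the end stop it is at about x = +50 mm in the jig's frame.
- date_stamp: Loose hand stamp with a turned wooden handle, 26 x 42 mm, 78 mm tall, standing on the table left of the jig; origin at the centre of its underside.
- ink_pad: Loose flat ink pad, 64 x 92 x 16 mm, on the table left of the jig; origin at the centre of its underside.
- pen: Loose marker pen, 135 mm long along its y, 17 mm thick, on the table on the robot's side of the jig; origin at its underside.

How it is judged (in metres and radians):
On the way, in this order (a step that is already met when the one before it is completed fails the run):
1. the knob is pushed along the long leg to the corner (value of joint pusher above 0.085 m and value of joint knob below 0.01 m), for 0.1 s.
2. the knob is round the corner and at the end of the short leg (value of joint pusher above 0.085 m and value of joint knob above 0.03 m), for 0.1 s.
At the end, for the whole second after the job is handed in: The knob stands in the end of the short leg (pusher joint over 0.085, knob joint over 0.030) and the packet lies flat and at rest in the channel against the end stop (its centre beyond x = 44 mm in the jig's frame, within 0.08 rad of square, not raised) (all of step 2 and x of packet_mid in the frame of packet_jig above 0.044 m and z of packet_mid in the frame of packet_jig below 0.025 m and angle between the x axis of packet and the x axis of packet_jig, either way round below 0.08 rad and linear speed of packet below 0.02 m/s); the robot touches nothing.
It fails at once if the packet is lifted (z of packet_mid in the frame of packet_jig above 0.03 m).
It fails at once if the robot touches the packet (contact force between any of the fingers, the arm and packet above 0.5 N).
It fails at once if the knob is gripped or pushed hard (over 35 N) (contact force between the fingers and knob above 35 N).
It fails at once if the date stamp, ink pad or pen is moved more than 20 mm (distance of any of date_stamp, ink_pad, pen from where it was at the start of the episode above 0.02 m).
It also fails if it takes over 42 s, if anything falls off the work surface, if the arm or the gripper's body presses on something with over 40 N, if the wrist force passes 120 N, or if a joint passes its speed limit or range.

## Working session

There is one attempt and no reset: what is moved stays moved. The work goes in short steps, Python scripts to look and compute and a tool call to move; the robot and the scene stay as the last step left them, time stands still between calls to the robot, and variables do not carry over. Pictures are saved under pics/ and viewed, and the job is handed in when it is done.

Besides the shell and the picture viewer there is one more tool, called after ">>>" in YAML: its name, and indented under it one key for each argument. jog_arm: Moves the arm, as the interface text tells. Its arguments: {"type":"object","properties":{"commands":{"type":"array"}},"required":["commands"]}

```bash
ls; mkdir -p pics
python3 - <<'E'
from workcell import env,capture,calibration
import cv2
for n in("scene","top"):
    im=capture(n); cv2.imwrite(f"pics/{n}0.png",im[:,:,::-1])
    c=calibration(n); print(n,c)
print(env.state())
E
```

```text
pics
scene {'fovy': 51.759116420485796, 'cx': 280.68357552602583, 'cy': 209.06596316658744, 'k1': 0.034694809036392465, 'extrinsics': array([[ 6.12639590e-01,  5.26538700e-01, -5.89431701e-01,
         5.38602148e+01],
       [-7.90326529e-01,  4.15227176e-01, -4.50522331e-01,
        -2.77539387e+02],
       [ 7.53061825e-03,  7.41851326e-01,  6.70522110e-01,
         6.36721827e+02],
       [ 0.00000000e+00,  0.00000000e+00,  0.00000000e+00,
         1.00000000e+00]])}
top {'fovy': 55.43530917166846, 'cx': 283.46757363283047, 'cy': 211.78101580165225, 'k1': -0.026138440283728272, 'extrinsics': array([[-1.74533257e-02,  9.90959887e-01, -1.33018358e-01,
         4.20500259e+02],
       [-9.99664944e-01, -1.98384348e-02, -1.66263909e-02,
         8.12461916e+01],
       [-1.91149625e-02,  1.32683603e-01,  9.90974106e-01,
         8.95782449e+02],
       [ 0.00000000e+00,  0.00000000e+00,  0.00000000e+00,
         1.00000000e+00]])}
{'clock': 0.1, 'qpos': array([-1.07618322,  0.68991499, -0.19448109,  1.56626386,  0.15728627,
        0.90247336, -0.21508378]), 'qd': array([-0.00073413, -0.00097013,  0.00121205, -0.00161633,  0.00032713,
        0.00161581, -0.0004448 ]), 'joint_torque': array([-2.29757177e-03, -5.40609598e+01, -1.27125610e+00, -1.58985722e+01,
        9.35796008e-03,  4.43015844e-03, -4.18894146e-06]), 'tool_pos': array([277.7320298 , 559.29118852, 255.54757291]), 'eef_rot': array([ 2.28345596e-01,  9.73579781e-01, -8.26882802e-04, -1.26201645e-04]), 'wrist_force': array([-1.34749551, -0.91932595, -0.17734876]), 'wrist_torque': array([ 0.00505953,  0.00257735, -0.05010019]), 'width': 1.0028648660214414}
```

View pics/scene0.png

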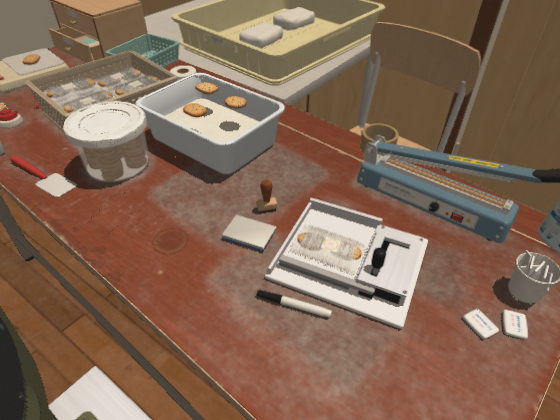

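View pics/top0.png

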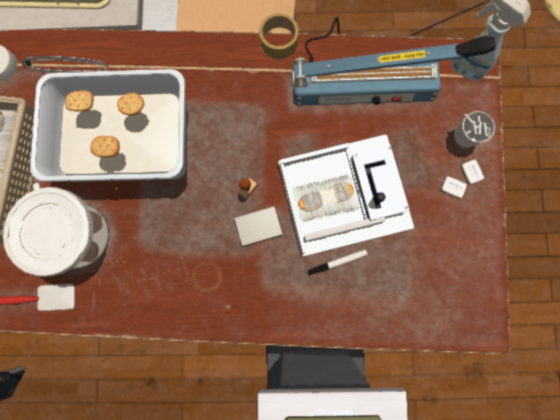

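```bash
cat > h.py <<'E'
import numpy as np,cv2
from workcell import env,capture,calibration
def cam(n):
    c=calibration(n); f=210/np.tan(np.radians(c['fovy']/2)); return c,f
def ray(n,u,v):
    c,f=cam(n); xd=np.array([(u-c['cx'])/f,(v-c['cy'])/f]); x=xd.copy()
    for _ in range(20): x=xd/(1+c['k1']*(x@x))
    E=c['extrinsics']; return E[:3,3],E[:3,:3]@np.array([x[0],-x[1],-1])
def onz(n,u,v,z):
    o,d=ray(n,u,v); return o+d*(z-o[2])/d[2]
def proj(n,p):
    c,f=cam(n);E=c['extrinsics'];q=E[:3,:3].T@(np.array(p)-E[:3,3]);x=np.array([q[0],-q[1]])/-q[2]
    x=x*(1+c['k1']*(x@x)); return f*x[0]+c['cx'],f*x[1]+c['cy']
E
python3 - <<'E'
import cv2
im=cv2.imread('pics/top0.png');cv2.imwrite('pics/topc.png',cv2.resize(im[125:265,265:425],None,fx=5,fy=5,interpolation=cv2.INTER_CUBIC)[:600,:800])
cv2.imwrite('pics/topc.png',cv2.resize(im[130:260,270:420],None,fx=4.5,fy=4.5,interpolation=cv2.INTER_CUBIC))
im=cv2.imread('pics/scene0.png');cv2.imwrite('pics/scenec.png',cv2.resize(im[195:325,262:432],None,fx=4.5,fy=4.5,interpolation=cv2.INTER_CUBIC))
E
```

```text
(no output)
```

View pics/topc.png

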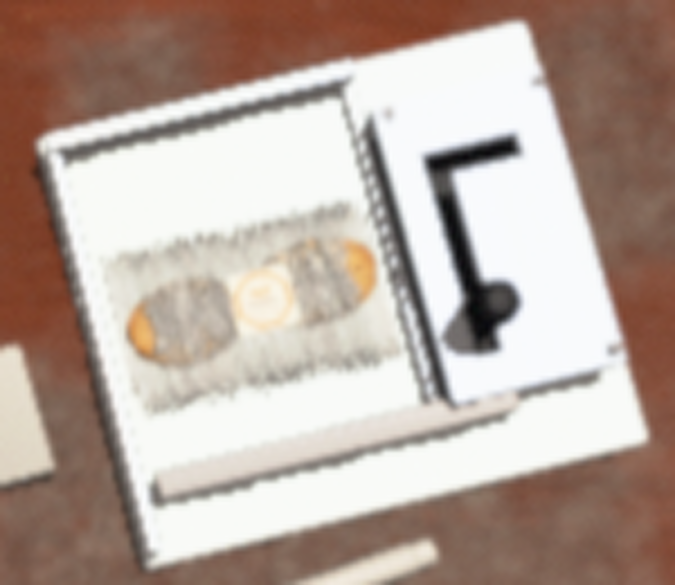

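View pics/scenec.png

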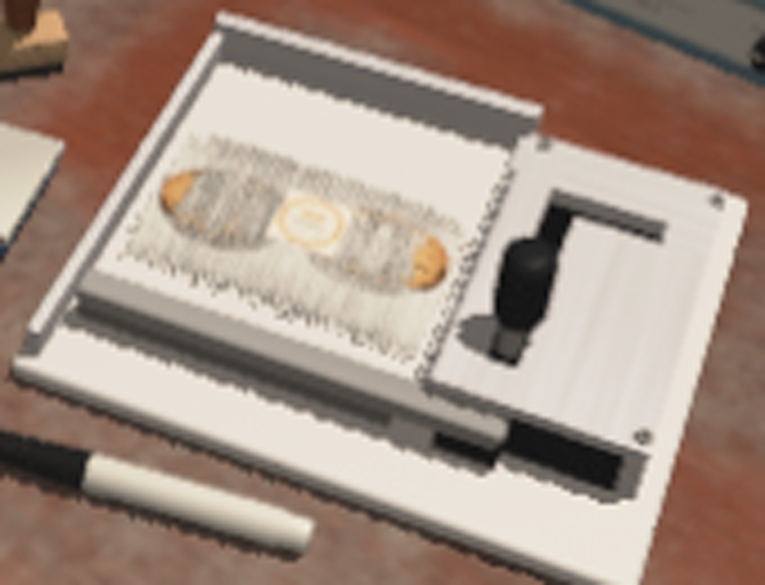

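Run:
```python
from h import *
T=lambda u,v:(270+(u+.5)/4.5-.5,130+(v+.5)/4.5-.5)
S=lambda u,v:(262+(u+.5)/4.5-.5,195+(v+.5)/4.5-.5)
tr,br,bl=[onz('top',*T(*p),12)[:2] for p in((525,22),(648,440),(148,567))]
print(tr,br,bl,np.linalg.norm(tr-br),np.linalg.norm(bl-br))
d=tr-br;y1=np.arctan2(d[1],d[0]);d=bl-br;y2=np.arctan2(d[1],d[0])-np.pi/2;print('yaw',y1,y2)
im=cv2.imread('pics/top0.png')
g=im.max(2).astype(int);R=np.zeros(g.shape,bool);R[158:212,360:392]=1
m=((g<110)&R).astype(np.uint8)
for r in g[156:214,358:394]: print(' '.join('%3d'%x for x in r))
for n,(a,b) in dict(corner=(437,158),end=(517,145),near=(487,345)).items(): print(n,onz('top',*T(a,b),42))
# knob: two views triangulate top centre
a=T(498,298);b=S(530,258)
print('knobtop T z88',onz('top',*a,88),'S z88',onz('scene',*b,88))
s1=onz('scene',*S(665,230),42);s2=onz('scene',*S(552,195),42);s3=onz('scene',*S(505,358),42);print(s1,s2,s3)
```

```text
[ 712.58921984 -141.98967545] [ 498.53811675 -191.20336311] [441.1168518   55.94126601] 219.6357479639294 253.72754950148735
yaw 0.22598822635686072 0.22828846068682385
250 252 252 252 252 252 252 252 252 252 252 252 252 252 252 252 252 252 252 252 252 251 251 251 252 252 252 252 252 252 252 252 252 252 246 208
251 252 252 252 252 252 252 252 252 252 252 252 252 252 252 251 251 251 251 251 251 252 251 252 252 252 252 252 252 252 252 252 252 252 249 225
252 252 252 252 252 252 252 252 252 251 251 251 251 251 251 251 251 251 251 252 252 252 251 251 250 248 248 250 252 252 252 252 252 252 250 236
252 252 252 252 252 251 251 251 251 251 251 251 251 251 251 252 252 252 251 251 250 247 241 234 227 214 218 241 250 252 252 252 252 252 251 243
252 252 252 252 252 251 251 251 251 251 251 252 252 252 251 251 250 248 241 233 225 206 179 158 140 121 155 223 249 252 252 252 252 252 252 248
252 252 251 252 252 252 252 252 252 252 251 250 250 247 241 233 225 207 179 155 137 111  86  71  58  55 111 204 247 252 252 252 252 252 252 250
252 252 252 252 252 252 251 250 249 247 241 229 219 203 180 154 137
[... 7102 characters left out ...]
52 253 253 253 252 252 252 252
250 250 247 223 155 176 225 160  77  68 148 232 251 253 253 252 252 252 252 251 252 252 252 252 252 252 252 252 252 252 253 253 252 252 252 251
250 250 249 238 168 163 208 152  91  63 122 217 250 252 253 253 252 252 252 252 252 252 252 252 252 252 252 252 252 252 252 252 250 250 248 242
corner [635.16384782 -88.1066123   42.        ]
end [ 640.82706791 -127.2098071    42.        ]
near [ 542.98805792 -107.79302258   42.        ]
knobtop T z88 [ 557.85066445 -103.6543142    88.        ] S z88 [ 554.26238167 -107.74121631   88.        ]
[ 645.03625943 -130.05226007   42.        ] [634.14952442 -83.62832907  42.        ] [ 543.1948815  -110.94285695   42.        ]
```

```bash
cat >> h.py <<'E'
YAW=.227; C=np.array([635.5,-88.5]); JX=np.array([np.cos(YAW),np.sin(YAW)]); JY=np.array([-JX[1],JX[0]])
from scipy.spatial.transform import Rotation as Ro
def rel(xy,z=None):
    s=env.state();R=Ro.from_quat(s['eef_rot']).as_matrix();p=s['tool_pos']
    t=np.array([xy[0],xy[1],p[2] if z is None else z]);d=R.T@(t-p)
    w=np.arctan2(R[1,0],R[0,0]);dt=(YAW+np.pi-w+np.pi)%(2*np.pi)-np.pi
    print('shift mm',d.round(1),'tool turn deg',-np.degrees(dt).round(2))
def jig(p): d=np.array(p)[:2]-C; return d@JX+40,d@JY-50
E
python3 - <<'E'
from h import *
rel(C-150*JX); print(C-150*JX)
for n in('top','scene'):
  for t in(0,5,10): 
    k=C+(t-90)*JX; print(n,t,[np.round(proj(n,(*k,z)),1) for z in(52,88)])
E
```

```text
shift mm [-492.6 -516.4    0.9] tool turn deg -39.41
[ 489.34810824 -122.25832543]
top 0 [array([379.2, 203.3]), array([383. , 200.6])]
top 5 [array([378.5, 201.1]), array([382.4, 198.3])]
top 10 [array([377.9, 198.9]), array([381.7, 195.9])]
scene 0 [array([374.9, 268.3]), array([378.1, 254.4])]
scene 5 [array([375.6, 266.3]), array([378.9, 252.5])]
scene 10 [array([376.4, 264.3]), array([379.7, 250.5])]
```

>>> jog_arm:
  commands:
    - [-0.015,-0.016,0,-3.3,0]
    - [-0.035,-0.036,0,-6.6,1]
    - [-0.06,-0.062,0,-9.9,1]
    - [-0.085,-0.09,0,-13.2,1]
    - [-0.11,-0.116,0,-16.5,1]
    - [-0.135,-0.142,0,-19.8,1]
    - [-0.16,-0.168,0,-23.1,1]
    - [-0.185,-0.194,0,-26.4,1]
    - [-0.21,-0.22,0,-29.7,1]
    - [-0.23,-0.242,0,-33,1]
    - [-0.245,-0.257,0,-36.3,1]
    - [-0.25,-0.262,0,-39.4,1]

```text
clock: 1.3
tool_pos: [385.8, 210.8, 255.9]
eef_rot: [-0.112, 0.994, -0.001, -0.001]
wrist_force: [1.0, -0.0, -1.0]
width: 0.0
```

Run:
```python
from h import *
s=env.state();print(s['clock'],s['tool_pos'],s['eef_rot'],s['width'],s['wrist_force'],s['qpos'].round(2))
rel(C-150*JX)
```

```text
1.3 [385.79293942 210.76158508 255.92361364] [-1.12246670e-01  9.93679506e-01 -1.19057394e-03 -5.54824742e-04] 0.00024392551353263954 [ 1.01395537 -0.03512181 -1.0137213 ] [-0.3   0.48 -0.45  2.09  0.34  0.64  0.81]
shift mm [ -26.7 -347.7    0.7] tool turn deg -0.12
```

>>> jog_arm:
  commands:
    - [-0.002,-0.02,0,0,1]
    - [-0.005,-0.05,0,0,1]
    - [-0.008,-0.085,0,0,1]
    - [-0.01,-0.12,0,0,1]
    - [-0.013,-0.155,0,0,1]
    - [-0.016,-0.19,0,0,1]
    - [-0.019,-0.225,0,0,1]
    - [-0.021,-0.26,0,0,1]
    - [-0.024,-0.295,0,0,1]
    - [-0.026,-0.325,0,0,1]
    - [-0.027,-0.343,0,0,1]
    - [-0.027,-0.348,0,0,1]

```text
clock: 2.5
tool_pos: [489.9, -121.7, 255.8]
eef_rot: [-0.111, 0.994, -0.0, -0.0]
wrist_force: [-0.4, 0.5, -0.5]
width: -0.001
```

Run:
```python
from h import *
rel(C-150*JX,86);print(env.state()['qpos'].round(2))
```

```text
shift mm [  0.5  -0.4 169.8] tool turn deg -0.26
[ 0.46  0.56 -0.48  1.91  0.37  0.75  1.56]
```

Descend so that the tips stand at about z = 61 mm.

>>> jog_arm:
  commands:
    - [0,0,0.01,0,1]
    - [0,0,0.03,0,1]
    - [0,0,0.05,0,1]
    - [0,0,0.07,0,1]
    - [0,0,0.09,0,1]
    - [0,0,0.11,0,1]
    - [0,0,0.13,0,1]
    - [0,0,0.145,0,1]
    - [0,0,0.158,0,1]
    - [0,0,0.166,0,1]
    - [0,0,0.17,0,1]
    - [0,0,0.17,0,1]

```text
clock: 3.7
tool_pos: [489.7, -118.1, 86.0]
eef_rot: [-0.114, 0.994, 0.0, -0.0]
wrist_force: [0.2, 0.2, 0.2]
width: -0.0
```

Run:
```python
from h import *
rel(C-25*JX,86);print(jig(env.state()['tool_pos']))
for n in('top','scene'):
  im=capture(n)
  a,b,c,d=(120,280,260,440) if n=='top' else (170,330,250,450)
  cv2.imwrite(f'pics/{n}1.png',cv2.resize(im[a:b,c:d,::-1],None,fx=3.7,fy=3.7,interpolation=cv2.INTER_CUBIC))
```

```text
shift mm [-1.238e+02 -4.100e+00 -1.000e-01] tool turn deg 0.06
(np.float64(-108.77523932095829), np.float64(-46.04850921342939))
```

View pics/scene1.png

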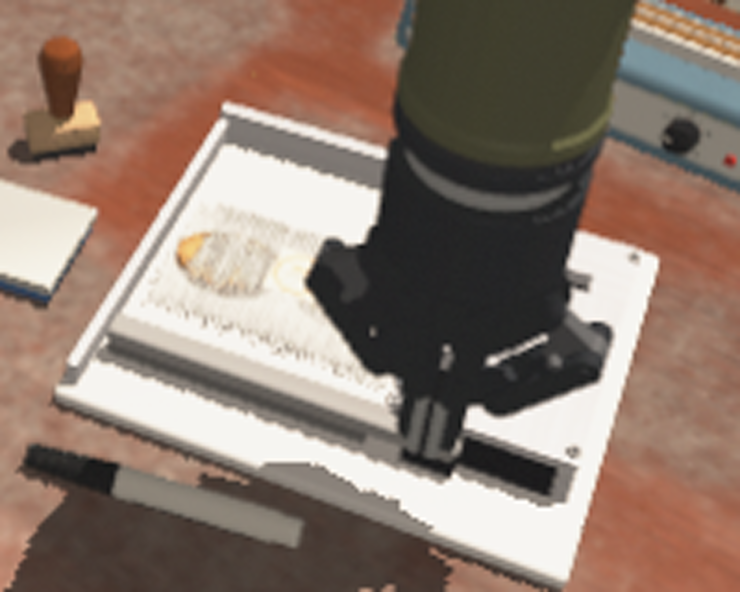

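View pics/top1.png

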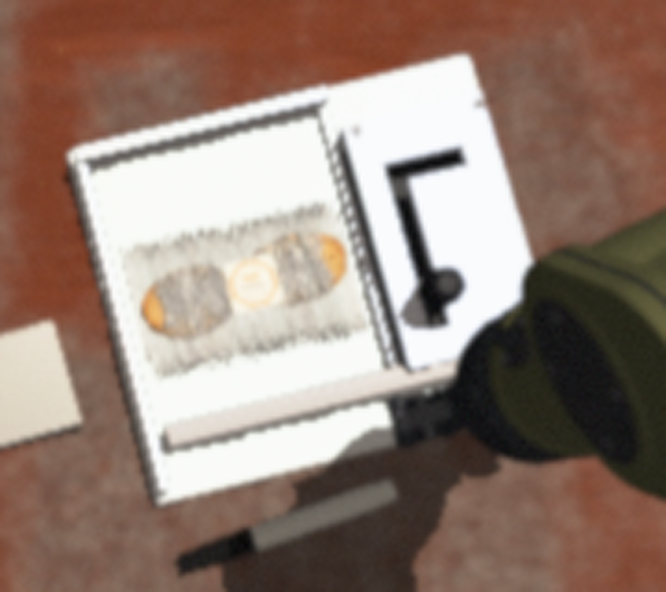

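>>> jog_arm:
  commands:
    - [-0.005,-0.002,0,0,1]
    - [-0.012,-0.004,0,0,1]
    - [-0.02,-0.004,0,0,1]
    - [-0.026,-0.004,0,0,1]
    - [-0.03,-0.004,0,0,1]
    - [-0.034,-0.004,0,0,1]
    - [-0.038,-0.004,0,0,1]
    - [-0.042,-0.004,0,0,1]
    - [-0.046,-0.004,0,0,1]
    - [-0.05,-0.004,0,0,1]
    - [-0.054,-0.004,0,0,1]
    - [-0.058,-0.004,0,0,1]

```text
clock: 5.0
tool_pos: [546.8, -110.0, 86.2]
eef_rot: [-0.113, 0.994, -0.0, -0.001]
wrist_force: [-2.4, -0.1, 0.6]
width: 0.0
```

Run:
```python
from h import *
s=env.state();print(jig(s['tool_pos']),s['wrist_force']);
im=capture('top');cv2.imwrite(f'pics/top2.png',cv2.resize(im[120:280,260:440,::-1],None,fx=3.7,fy=3.7,interpolation=cv2.INTER_CUBIC))
```

```text
(np.float64(-51.237848743670355), np.float64(-50.965922679121235)) [-2.38161542 -0.11964411  0.58826212]
```

View pics/top2.png

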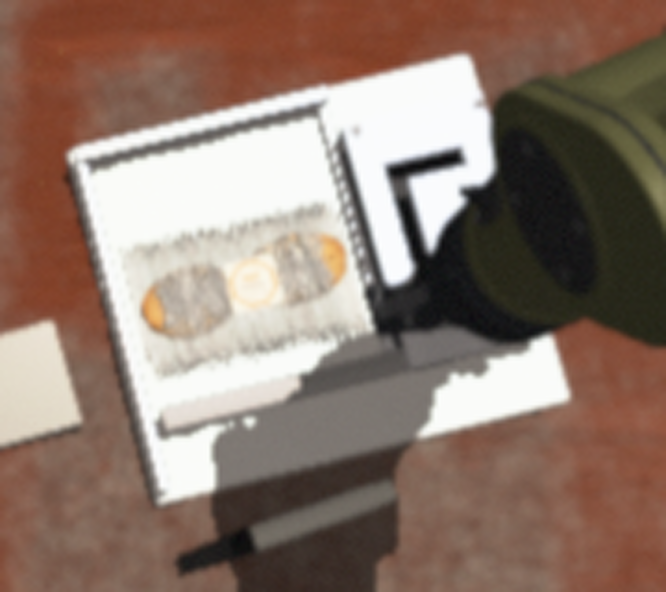

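>>> jog_arm:
  commands:
    - [-0.004,0,0,0,1]
    - [-0.008,0,0,0,1]
    - [-0.012,0,0,0,1]
    - [-0.016,0,0,0,1]
    - [-0.02,0,0,0,1]
    - [-0.024,0,0,0,1]
    - [-0.028,0,0,0,1]
    - [-0.032,0,0,0,1]
    - [-0.036,0,0,0,1]
    - [-0.04,0,0,0,1]
    - [-0.044,0,0,0,1]
    - [-0.048,0,0,0,1]

```text
clock: 6.25
tool_pos: [594.4, -99.0, 86.2]
eef_rot: [-0.113, 0.994, 0.0, -0.0]
wrist_force: [-3.3, 0.3, 0.2]
width: -0.003
```

Run:
```python
from h import *
s=env.state();print(jig(s['tool_pos']),s['wrist_force']);rel(C)
im=capture('top');cv2.imwrite(f'pics/top3.png',cv2.resize(im[120:280,260:440,::-1],None,fx=3.7,fy=3.7,interpolation=cv2.INTER_CUBIC))
```

```text
(np.float64(-2.4135931857093667), np.float64(-50.942645021635656)) [-3.25414927  0.28793689  0.15647118]
shift mm [-42.4   0.9  -0. ] tool turn deg -0.01
```

View pics/top3.png

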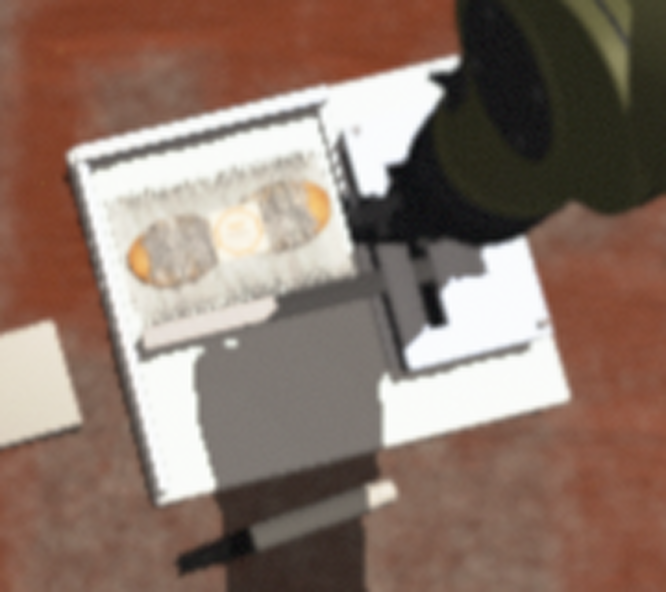

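>>> jog_arm:
  commands:
    - [-0.003,0,0,0,1]
    - [-0.006,0,0,0,1]
    - [-0.009,0,0,0,1]
    - [-0.011,0,0,0,1]
    - [-0.013,0,0,0,1]
    - [-0.014,0,0,0,1]
    - [-0.015,0,0,0,1]
    - [-0.016,0,0,0,1]

```text
clock: 7.1
tool_pos: [609.7, -95.4, 86.3]
eef_rot: [-0.113, 0.994, 0.0, -0.0]
wrist_force: [-2.8, 0.2, 0.2]
width: 0.001
```

>>> jog_arm:
  commands:
    - [-0.001,0,0,0,1]
    - [-0.002,0,0,0,1]
    - [-0.003,0,0,0,1]

```text
clock: 7.4
tool_pos: [612.7, -94.7, 86.3]
eef_rot: [-0.113, 0.994, 0.0, 0.0]
wrist_force: [-2.8, 1.1, -0.1]
width: 0.003
```

Run:
```python
from h import *
s=env.state();print(jig(s['tool_pos']),s['wrist_force']);rel(C)
```

```text
(np.float64(16.357500303803388), np.float64(-50.93059316574306)) [-2.81579368  1.08572606 -0.08320507]
shift mm [-23.6   0.9   0. ] tool turn deg -0.01
```

>>> jog_arm:
  commands:
    - [-0.0005,0,0,0,1]
    - [-0.001,0,0,0,1]
    - [-0.0015,0,0,0,1]
    - [-0.002,0,0,0,1]

```text
clock: 7.8
tool_pos: [613.6, -94.6, 86.2]
eef_rot: [-0.113, 0.994, -0.0, -0.001]
wrist_force: [-5.2, -0.1, 3.1]
width: -0.0
```

>>> jog_arm:
  commands:
    - [-0.0005,0,0,0,1]
    - [-0.001,0,0,0,1]
    - [-0.0015,0,0,0,1]
    - [-0.002,0,0,0,1]

```text
clock: 8.2
tool_pos: [613.8, -94.6, 86.1]
eef_rot: [-0.113, 0.994, -0.0, -0.003]
wrist_force: [-8.8, -0.6, 6.5]
width: -0.001
```

>>> jog_arm:
  commands:
    - [0.004,0,0,0,1]
    - [0.01,0,0,0,1]
    - [0.018,0,0,0,1]
    - [0.022,0,0,0,1]
    - [0.024,0.006,0,0,1]
    - [0.024,0.014,0,0,1]
    - [0.024,0.022,0,0,1]
    - [0.024,0.03,0,0,1]
    - [0.024,0.038,0,0,1]
    - [0.024,0.042,0,0,1]
    - [0.024,0.044,0,0,1]
    - [0.024,0.044,0,0,1]

```text
clock: 9.4
tool_pos: [583.2, -56.1, 86.3]
eef_rot: [-0.113, 0.994, -0.0, 0.0]
wrist_force: [0.6, 0.2, -1.0]
width: 0.0
```

Run:
```python
from h import *
s=env.state();print(jig(s['tool_pos']),s['wrist_force']);rel(C+42*JY)
for n in('top','scene'):
  im=capture(n)
  a,b,c,d=(120,280,260,440) if n=='top' else (170,330,250,450)
  cv2.imwrite(f'pics/{n}4.png',cv2.resize(im[a:b,c:d,::-1],None,fx=3.7,fy=3.7,interpolation=cv2.INTER_CUBIC))
```

```text
(np.float64(-3.629533669848641), np.float64(-6.712100233435642)) [ 0.6213282   0.23394813 -0.99786099]
shift mm [-43.6  -1.3   0. ] tool turn deg 0.02
```

View pics/top4.png

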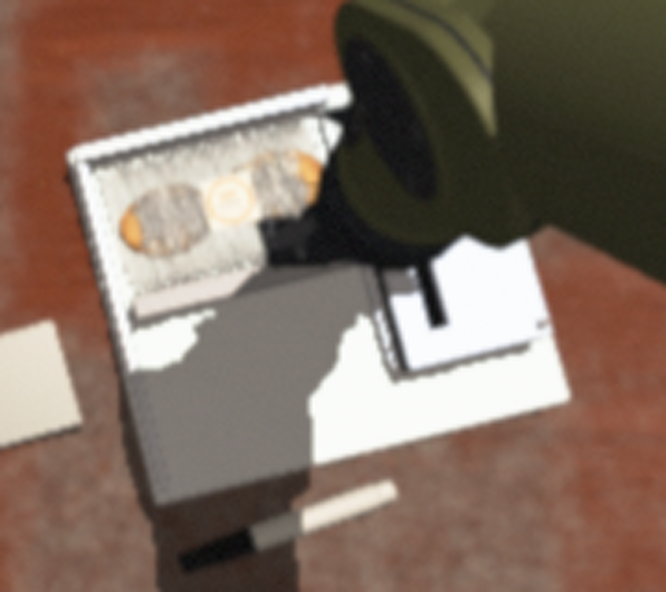

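View pics/scene4.png

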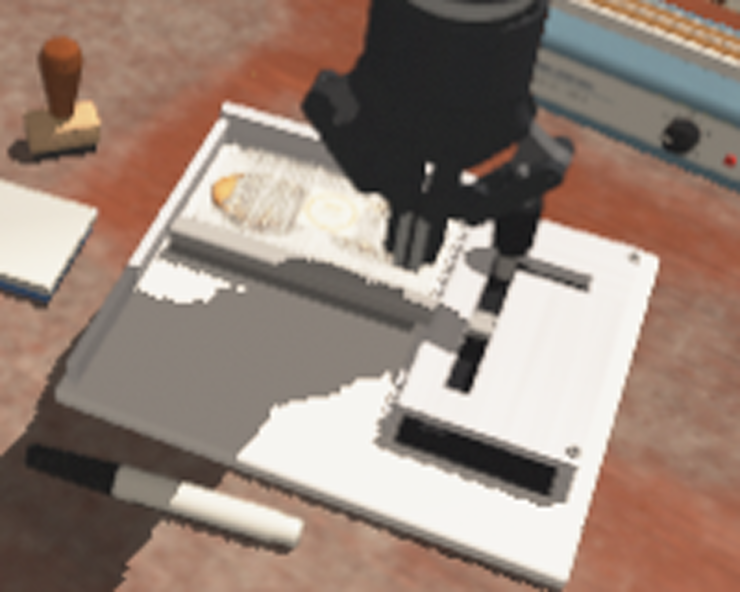

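>>> jog_arm:
  commands:
    - [-0.004,0,0,0,1]
    - [-0.01,0,0,0,1]
    - [-0.017,0,0,0,1]
    - [-0.024,0,0,0,1]
    - [-0.031,0,0,0,1]
    - [-0.037,0,0,0,1]
    - [-0.041,0,0,0,1]
    - [-0.043,0,0,0,1]
    - [-0.043,-0.002,0,0,1]
    - [-0.043,-0.006,0,0,1]
    - [-0.043,-0.01,0,0,1]
    - [-0.043,-0.013,0,0,1]

```text
clock: 10.7
tool_pos: [627.9, -60.4, 86.3]
eef_rot: [-0.113, 0.994, -0.0, -0.0]
wrist_force: [-0.0, -0.4, 0.7]
width: 0.003
```

>>> jog_arm:
  commands:
    - [0,-0.002,0,0,1]
    - [0,-0.004,0,0,1]
    - [0,-0.006,0,0,1]
    - [0,-0.008,0,0,1]
    - [0,-0.01,0,0,1]

```text
clock: 11.2
tool_pos: [630.1, -68.8, 86.2]
eef_rot: [-0.113, 0.994, 0.0, -0.0]
wrist_force: [-0.9, 2.7, -0.1]
width: 0.0
```

Run:
```python
from h import *
s=env.state();print(jig(s['tool_pos']),s['wrist_force'])
```

```text
(np.float64(39.194219447205406), np.float64(-29.596561245863626)) [-0.88558392  2.74661671 -0.08110363]
```

>>> jog_arm:
  commands:
    - [0,-0.002,0,0,1]
    - [0,-0.004,0,0,1]
    - [0,-0.006,0,0,1]
    - [0,-0.008,0,0,1]
    - [0,-0.01,0,0,1]

```text
clock: 11.7
tool_pos: [632.6, -79.1, 86.3]
eef_rot: [-0.113, 0.994, 0.0, -0.0]
wrist_force: [-1.2, 1.3, 0.2]
width: 0.003
```

Run:
```python
from h import *
s=env.state();print(jig(s['tool_pos']),s['wrist_force'])
n='scene';im=capture(n);a,b,c,d=(170,330,250,450)
cv2.imwrite(f'pics/{n}5.png',cv2.resize(im[a:b,c:d,::-1],None,fx=3.7,fy=3.7,interpolation=cv2.INTER_CUBIC))
```

```text
(np.float64(39.25136906036358), np.float64(-40.141533427226456)) [-1.22806645  1.25291741  0.17745776]
```

View pics/scene5.png

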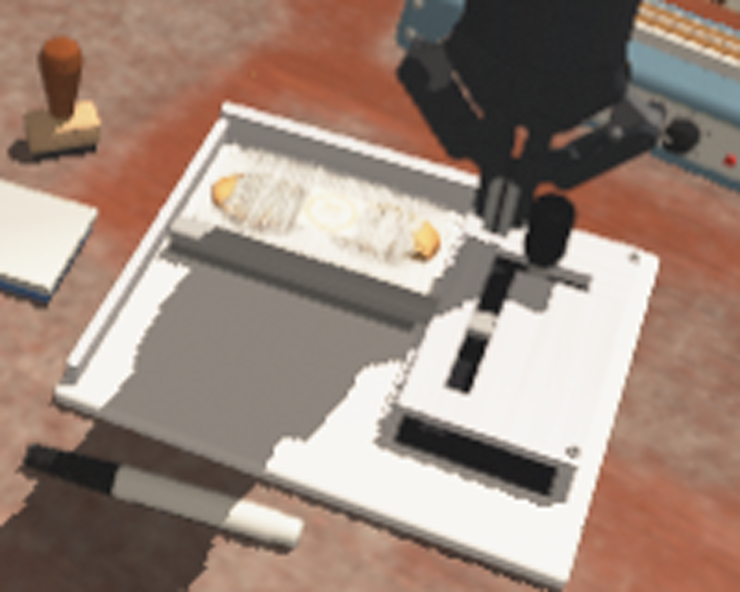

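The knob is round the corner and about half-way along the short leg (knob at 550,230; slot end at 590,280). I'll keep pushing.

>>> jog_arm:
  commands:
    - [0,-0.003,0,0,1]
    - [0,-0.006,0,0,1]
    - [0,-0.009,0,0,1]
    - [0,-0.012,0,0,1]
    - [0,-0.014,0,0,1]
    - [0,-0.016,0,0,1]
    - [0,-0.017,0,0,1]

```text
clock: 12.45
tool_pos: [636.5, -95.8, 86.3]
eef_rot: [-0.113, 0.994, -0.0, 0.0]
wrist_force: [-0.5, 0.4, 0.6]
width: -0.002
```

>>> jog_arm:
  commands:
    - [0,-0.001,0,0,1]
    - [0,-0.002,0,0,1]
    - [0,-0.003,0,0,1]

```text
clock: 12.75
tool_pos: [637.0, -98.3, 86.3]
eef_rot: [-0.113, 0.994, 0.0, -0.0]
wrist_force: [-1.1, 2.1, 0.4]
width: 0.004
```

Run:
```python
from h import *
s=env.state();print(jig(s['tool_pos']),s['wrist_force'])
```

```text
(np.float64(39.28530093967688), np.float64(-59.909831996641714)) [-1.06017031  2.06021738  0.40927793]
```

>>> jog_arm:
  commands:
    - [0,-0.001,0,0,1]
    - [0,-0.002,0,0,1]
    - [0,-0.003,0,0,1]

```text
clock: 13.05
tool_pos: [637.2, -99.0, 86.2]
eef_rot: [-0.114, 0.993, 0.002, -0.0]
wrist_force: [-2.4, 6.6, 1.3]
width: 0.001
```

>>> jog_arm:
  commands:
    - [0,-0.001,0,0,1]
    - [0,-0.002,0,0,1]

```text
clock: 13.25
tool_pos: [637.3, -99.2, 86.2]
eef_rot: [-0.114, 0.993, 0.003, -0.001]
wrist_force: [-3.8, 9.4, 1.4]
width: 0.007
```

>>> jog_arm:
  commands:
    - [0,-0.001,0,0,1]
    - [0,-0.001,0,0,1]

```text
clock: 13.45
tool_pos: [637.3, -99.2, 86.2]
eef_rot: [-0.115, 0.993, 0.003, -0.001]
wrist_force: [-4.7, 10.0, 2.3]
width: 0.001
```

The knob is at its stop: the force has risen to 10 N with no further motion. I'll back off to the left, then lift.

>>> jog_arm:
  commands:
    - [0,0.006,0,0,1]
    - [0,0.012,0,0,1]
    - [0,0.02,0,0,1]
    - [0,0.026,0,0,1]
    - [0,0.026,-0.01,0,1]
    - [0,0.026,-0.03,0,1]
    - [0,0.026,-0.06,0,1]
    - [0,0.026,-0.09,0,1]
    - [0,0.026,-0.12,0,1]
    - [0,0.026,-0.14,0,1]
    - [0,0.026,-0.15,0,1]
    - [0,0.026,-0.15,0,1]

```text
clock: 14.65
tool_pos: [633.4, -79.2, 238.0]
eef_rot: [-0.113, 0.994, -0.0, 0.002]
wrist_force: [-0.1, 0.0, -1.0]
width: 0.0
```

>>> jog_arm:
  commands:
    - [0.02,0,0,0,1]
    - [0.05,0,0,0,1]
    - [0.08,0,0,0,1]
    - [0.11,0,0,0,1]
    - [0.14,0,0,0,1]
    - [0.17,0,0,0,1]
    - [0.19,0,0,0,1]
    - [0.2,0,0,0,1]
    - [0.2,0,0,0,1]

```text
clock: 15.55
tool_pos: [436.3, -124.4, 235.7]
eef_rot: [-0.113, 0.994, 0.0, -0.001]
wrist_force: [1.1, -0.3, -0.2]
width: 0.0
```

Run:
```python
from h import *
s=env.state();print(s['clock'],s['tool_pos'],s['wrist_force'],abs(s['qd']).max())
K=C-36*JY
for n in('top','scene'):
  im=capture(n)
  print(n,'expected knob top px',proj(n,(*K,88)), 'packet mid at x=50',proj(n,(*(C+10*JX+102*JY),25)))
  a,b,c,d=(120,280,260,440) if n=='top' else (170,330,250,450)
  cv2.imwrite(f'pics/{n}6.png',cv2.resize(im[a:b,c:d,::-1],None,fx=3.7,fy=3.7,interpolation=cv2.INTER_CUBIC))
```

```text
15.55 [ 436.25678968 -124.35865913  235.70221299] [ 1.11288225 -0.34608687 -0.15792785] 0.06439716068635112
top expected knob top px (np.float64(387.7937662131415), np.float64(154.88235529762645)) packet mid at x=50 (np.float64(319.97879237245013), np.float64(173.2182002497301))
scene expected knob top px (np.float64(410.96594706261544), np.float64(227.11214324306601)) packet mid at x=50 (np.float64(336.995082290971), np.float64(225.7813240588926))
```

View pics/top6.png

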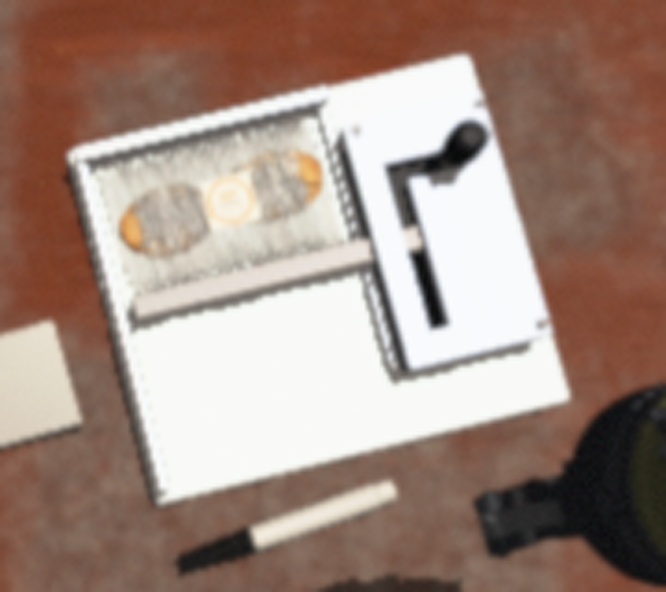

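View pics/scene6.png

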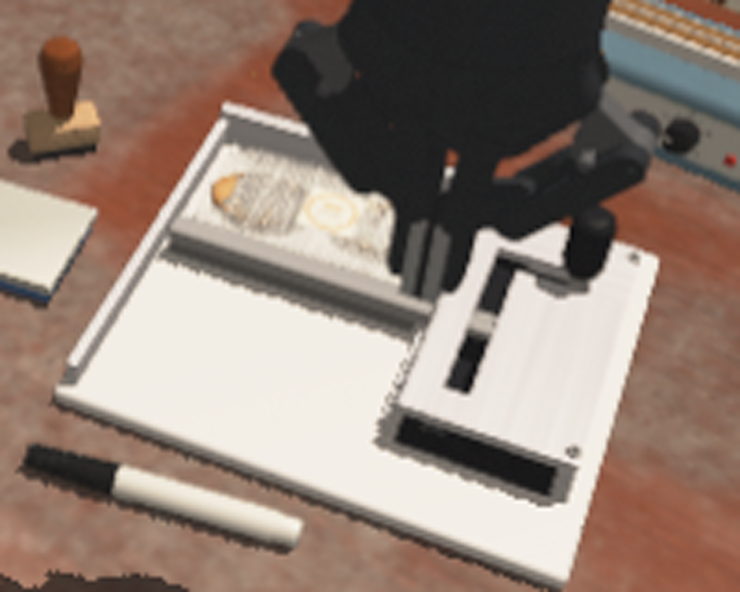

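Run:
```python
from h import *
print(env.job_done(),env.state()['clock'])
```

```text
the job is handed in; nothing more can be done
the job is handed in; nothing more can be done
```

The packet is set up for stamping and the job is handed in. With the fingers closed, I pushed the knob up the long leg to the corner, backed off, came round to its left side and pushed it to the end of the short leg. I then lifted the arm clear.

- **Forces:** wrist readings stayed at about 11 N or less. At both slot ends the arm stopped moving as the force rose.
- **Knob:** in the last top view the knob is within about 2 px (4 mm) of where the end of the short leg should be.
- **Packet:** it lies square against the end stop, with its centre about 1–2 px (2–4 mm) from its expected place. That puts it at about x = 48 mm in the jig's frame, against the 44 mm needed.
- **Other objects:** the stamp, ink pad and pen look unmoved.
- **Time:** about 15.6 s on the clock, out of 42 s.
- **Discrepancies:** the knob's starting position came out about 10 mm along the long leg instead of at its near end. It made no difference, because I pushed from behind it. The tool also sat up to 4 mm off its target after the descent, which I corrected before touching the knob.

No verdict is reported at hand-in, so these checks rest on the camera pictures and force readings alone.

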